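# Slide the plate tray past the drop gate into the drying box

### The job

Put the tray of freshly coated test plates into the drying box: with one fingertip press down the long finger bar beside the lane so that the gate swings up, and while you keep it held open push the tray by its upright end plate with the other finger, along the lane and under the gate, until it is fully home against the end wall of the box. Then let the bar rise so that the gate drops shut behind the plates, and take the hand away. Only push the tray, never lift it; the gate must not touch the tray or its plates, and the other things on the bench stay where they are.

Things in the scene. Friction and masses are not known exactly. Their poses are not given: they have to be found in the camera images.
- dryer: Fixed low drying box of grey sheet metal, 83 mm high, with an open loading lane before it. Origin on the table, on the lane's centre line, in the gate line. y points along the lane in the push direction (into the box), x across it, z up. The box spans y = 7 to 105 mm; a white warm-air unit, 98 mm high, stands behind it up to y = 192 mm. All other places in mm are in this frame.
- lane_start (a point): Start of the lane, on its floor (6 mm above the table), centre line, y = -247 mm. The lane lies between two low steel guides: inner faces at x = -36 and +36 mm, tops at z = 30 mm, from here to the gate line.
- stop (a point): The stop: centre of the inner face of the box's end wall, y = 100 mm, z = 30 mm, seen through the clear roof. The tray is home when its front edge meets this wall.
- shaft_middle (a point): Middle of the gate's steel shaft, 10 mm thick, along the lane at x = -52, z = 72 mm (beside and above the guide), from y = -246 to +16 mm, on two bearing posts, tops at z = 81 mm, at y = -238 and +10 mm. The finger bar is outside it, the tray inside it: a hand doing both straddles it.
- gate (a joint): Gate angle in rad: 0 shut, 1.05 fully up (stop). Gate, shaft and finger bar are one piece: pressing the bar down swings the gate up in its own plane, y = -4 to 0 mm. A weak spring shuts it when the bar is let go; 3 to 6 N down on the bar hold it. From 0.75 rad the plates pass under. Raised, it stands up to 160 mm above the table: keep the hand short of the gate line.
- bar_middle (a point): Middle of the finger bar, on its axis: a steel rod 12 mm thick along the lane, y = -258 to -53 mm (this point at -155), 45 mm from the shaft's axis, on its outer side. Gate shut: axis at x = -92, z = 92 mm (top 98); at 0.9 rad x = -93, z = 53 (top 59); at 1.05 rad x = -89, z = 47 (top 53). Three thin arms join it to the shaft from below; its top is free.
- gate_foot (a point): Middle of the lower edge of the gate leaf (56 mm wide, 50 mm high, 4 mm thick, on an arm from the shaft). Shut it is at x = 10, z = 20 mm and blocks the tray's front half.
- tray: Loose steel slide tray, 66 mm wide (x), 170 mm long (y), 0.5 to 0.8 kg. Origin at the centre of its underside, y to its front (push direction). Front half: deck with four upright coated plates, top 48 mm above the underside. Rear half: bare strap 30 mm wide, 3 mm thick, then the end plate. Starts with its front 14 to 50 mm short of the gate line; home at y = 15 mm, strap under the shut gate.
- end_plate_top (a point): Middle of the top edge of the tray's upright end plate, on its rear face (the face to push), 85 mm behind the tray's origin: a plain sheet 66 mm wide, 4 mm thick, its top 88 mm above the tray's underside (94 mm above the table). With the tray home it is at y = -70 mm.
- jar_a: Bystander: closed jar, 42 mm across, 52 mm high, on the lane's far side; origin under its centre.
- jar_b: Bystander: jar like jar_a.
- jar_c: Bystander: closed jar, 38 mm across, 45 mm high, on the near side of the box; origin under its centre.
- pliers: Bystander: pliers, 135 mm long, 16 mm high, lying on the lane's far side; origin under the pivot.
- sifter: Bystander: small scoop cup, 46 mm across, 32 mm high, flat handle 80 mm along its x; origin under the cup.
- spray: Bystander: spray bottle, 72 mm across, 200 mm high; origin under its centre.
- brush: Bystander: brush, 170 mm long, lying; origin under its middle.
- trivet: Bystander: steel ring, 64 mm across, 12 mm high; origin under its centre.
There are look-alikes about, which are no part of the job. What is shaped like the tray but blue, green or purple is not meant.

How it is judged:
On the way, in this order (a step that is already met when the one before it is completed fails the run):
1. a finger holds the gate open while the tray is still outside (value of joint gate above 0.72 rad and contact force between the fingers and gate above 0.2 N and y of tray in the frame of dryer below -0.085 m), for 0.1 s.
2. the tray is half-way under the gate, the gate still held open by a finger (value of joint gate above 0.72 rad and contact force between the fingers and gate above 0.2 N and y of tray in the frame of dryer between -0.06 and -0.01 m), for 0.05 s.
3. the tray is home, the gate still held open by a finger (value of joint gate above 0.72 rad and contact force between the fingers and gate above 0.2 N and y of tray in the frame of dryer between 0.008 and 0.022 m and z of tray in the frame of dryer below 0.012 m and angle between the y axis of tray and the y axis of dryer, either way round below 0.06 rad), for 0.1 s.
At the end, for the whole second after the job is handed in: The tray lies on the lane floor fully home, its front within 7 mm of the end wall and straight within 0.06 rad, at rest; the gate is shut behind the plates (within 0.08 rad) (y of tray in the frame of dryer between 0.008 and 0.022 m and z of tray in the frame of dryer below 0.012 m and angle between the y axis of tray and the y axis of dryer, either way round below 0.06 rad and value of joint gate below 0.08 rad and linear speed of tray below 0.01 m/s); the robot touches nothing.
It fails at once if the gate touches the tray or its plates (contact force between gate and tray above 0.3 N).
It fails at once if the tray is lifted (12 mm) or tipped (z of tray in the frame of dryer above 0.018 m or angle between tray's own z axis and vertical above 0.15 rad).
It fails at once if another thing on the bench is moved more than 30 mm or knocked over (distance of any of jar_a, jar_b, jar_c, pliers, sifter, spray, brush, trivet from where it was at the start of the episode above 0.03 m or angle between any of jar_a, jar_b, jar_c, pliers, sifter, spray, brush, trivet's own z axis and vertical above 0.5 rad).
It also fails if it takes over 48 s, if anything falls off the work surface, if the arm or the gripper's body presses on something with over 40 N, if the wrist force passes 120 N, or if a joint passes its speed limit or range.

### The arm

A 6-joint arm with a two-finger parallel gripper is mounted at the origin on the work surface. World frame = base frame: x ahead of the robot, y to its left, z up, the work surface at z = 0. Lengths are in m, angles in rad, forces in N, time in s.
With the tool pointing down it reaches from about 0.4 to 0.825 m from the base axis. Payload 7 kg.
Tool frame: the origin (TCP) lies on the centre line of the jaws, within the pads' length; the fingertips stand 11 mm ahead of it and the grasp point (between the pads) lies 8 mm behind it; z points along the fingers, x is the direction in which the jaws open and shut, and the axes are right-handed (so a half turn about z gives the same grasp; the last joint's range is limited). The gripper opens to 88 mm and grips with 3 to 60 N. Pads are 19 mm wide; open, the fingers measure 130 mm over their backs; the gripper's body (78 mm by 193 mm) begins 47 mm behind the grasp point.
Start: joints at [-0.921, 0.359, 0.012, 0, -1.224, -0.288], TCP at [0.239, -0.631, 0.238] pointing down, gripper open.
Joint ranges: [-3.07, 3.07], [-1.43, 2.12], [-1.02, 1.25], [-3.03, 1.67], [-3.05, -0], [-3.03, 3.03]. Speed limits (rad/s): [2.39, 2.39, 3.01, 3.14, 3.14, 3.14].

### API

Orientations are given as a 3x3 rotation matrix whose columns are the frame's x, y, z axes.
In Python, from station import bot gives the robot as it stands.
- The arm moves only by the tool apply_moves, never from a script. Its argument "plan" is a list of rows, each an object with "linear": the shift along the tool's x, y, z in m, a list of three; "rotation": the turn, a rotation vector about the tool's x, y, z in degrees, a list of three; "fingers": the finger opening in m, from 0 to 0.0876. A call has 1 to 12 rows; each row shifts and turns the commanded pose from where the row before left it, along the tool's axes as they then stand; what a row does not reach is not made up. A row lasts 1/10 s, in which the tool goes at most 50 mm and 8.59 degrees, less where a joint would pass 70% of its speed; a pose out of reach is approached as far as the arm can. A call with a gripper value outside its range is refused whole. The fingers move at their own pace and stop on an object; "force" is the grip in N (left out, the last holds). Time passes only in rows, so rows that do not move let the fingers close. It gives the time, the measured TCP pose, the force and the opening at its end, in the units of the state.
- bot.get_state(): the state, without advancing time (a new reading comes with each control period).
- bot.capture(name): name is "side" or "top"; returns a dict with "img" (420x560x3 uint8, red, green, blue), "z_map" (420x560 float32, m along the optical axis (not along the pixel's ray), 0 where there is no reading), "camera_matrix" (3x3 intrinsics, pixels), "world_from_camera" (4x4, takes a point from camera to world coordinates). Camera axes: x right, y up, looking along -z (the intrinsics and any distortion apply to the point x, -y, -z); pixel columns grow to the right and rows downward; lengths in m; the calibration is good to about 2 mm. A picture is of the moment at which its call begins.
- bot.job_done(): hands the job in, once; it reports no verdict.
Trained networks look in a picture, given as the dict that the camera call returned (one of the last four; its "shot" number tells which), for a name from the list of things; names that differ only in an ending like _2 or _b are one class to them, and where a whole thing is asked for, a point or a joint stands for the part that bears it (a point fixed in the world has none). Each returns a list of dicts, best first, with "conf" (0 to 1); they miss things now and then, are a little off and sometimes report something else, mostly with a low value. They report only what shows in the picture. A call takes as long as a camera call. They do not tell look-alikes from the thing itself.
- bot.cut_out(picture, name): "mask" (420x560 bool, what is visible of it) and "extent" ([left, top, right, bottom] in pixels, round what is visible of it).
The state is a dict: "t": time; "joints": joint angles; "joint_vel": joint speeds; "effort": joint torques, N m; "tcp_pos": TCP position; "eef_rot": TCP orientation; "ft_force": force on the tool from outside, world axes, zero at the start; "ft_torque": the same for the moment, N m; "grip_width": finger opening in m.
Only numpy, scipy, OpenCV 4.12 (cv2) and the standard library are available. Lean on these libraries where they do the work, as an engineer would, in place of code of your own. Each camera call takes 0.05 s, during which the arm holds its last target. There are 200 camera calls.

## Working session

There is one attempt and no reset: what is moved stays moved. The work goes in short steps, Python scripts to look and compute and a tool call to move; the robot and the scene stay as the last step left them, time stands still between calls to the robot, and variables do not carry over. Pictures are saved under pics/ and viewed, about 8 in all and at most 12, crops included, and the job is handed in when it is done.

Besides the shell and the picture viewer there is one more tool, called after "Emit:" by a JSON object that holds its "op" and its "data". apply_moves: Moves the arm, as the interface text tells. Its arguments: {"type":"object","properties":{"plan":{"type":"array"},"force":{"type":"number"}},"required":["plan"]}

```bash
mkdir -p pics; ls
cat > h.py <<'E'
import numpy as np, cv2
from station import bot
def pts(p):
    K=p["camera_matrix"];z=p["z_map"];T=p["world_from_camera"]
    v,u=np.mgrid[0:420,0:560]
    c=np.stack([(u-K[0,2])/K[0,0]*z,-(v-K[1,2])/K[1,1]*z,-z],-1)
    w=c@T[:3,:3].T+T[:3,3]; w[z==0]=np.nan
    return w
def save(n,img,s=None): cv2.imwrite("pics/"+n,cv2.cvtColor(img,cv2.COLOR_RGB2BGR))
E
python3 - <<'E'
from h import *
a=bot.capture("side");b=bot.capture("top")
save("s0.png",a["img"]);save("t0.png",b["img"])
np.savez("c0.npz",a=pts(a),b=pts(b))
for n,p in(("side",a),("top",b)):
    w=pts(p)
    print(n,p["world_from_camera"].round(3).tolist())
    for k in["dryer","tray","gate","jar_a","jar_c","pliers","sifter","spray","brush","trivet"]:
        for d in bot.cut_out(p,k):
            m=d["mask"]; print(k,round(d["conf"],2),d["extent"],np.nanmedian(w[m],0).round(3), np.nanmax(w[m][:,2]).round(3))
print(bot.get_state())
E
```

```text
pics
side [[-0.722, 0.516, -0.46, -0.069], [-0.692, -0.548, 0.47, 0.783], [-0.01, 0.658, 0.753, 1.024], [0.0, 0.0, 0.0, 1.0]]
dryer 0.59 [195.0, 154.6, 374.3, 250.2] [0.567 0.203 0.07 ] 0.104
tray 0.91 [278.2, 141.5, 343.4, 199.4] [0.565 0.039 0.042] 0.097
tray 0.79 [330.5, 226.4, 372.7, 296.5] [0.314 0.152 0.035] 0.092
tray 0.77 [287.2, 318.1, 378.3, 366.3] [0.197 0.334 0.015] 0.092
tray 0.72 [387.1, 168.0, 448.9, 211.6] [ 0.333 -0.143  0.031] 0.277
gate 0.82 [265.4, 157.8, 372.2, 200.9] [0.496 0.048 0.079] 0.102
gate 0.37 [259.6, 152.6, 275.5, 176.7] [0.676 0.081 0.039] 0.079
gate 0.2 [194.7, 154.2, 376.3, 249.4] [0.568 0.205 0.071] 0.104
jar_a 0.88 [285.8, 231.6, 301.2, 253.5] [0.447 0.225 0.038] 0.049
jar_a 0.75 [261.7, 151.6, 275.6, 176.5] [0.676 0.08  0.041] 0.057
jar_a 0.56 [228.0, 175.7, 243.7, 191.3] [0.688 0.194 0.051] 0.056
jar_c 0.88 [285.8, 231.6, 301.2, 253.5] [0.447 0.225 0.038] 0.049
jar_c 0.75 [261.7, 151.6, 275.6, 176.5] [0.676 0.08  0.041] 0.057
jar_c 0.56 [228.0, 175.7, 243.7, 191.3] [0.688 0.194 0.051] 0.056
pliers 0.51 [296.3, 130.4, 313.6, 163.2] [ 0.67  -0.071
[... 1733 characters left out ...]
 -4.28837212e-05,
       -1.22413956e+00, -2.88107782e-01]), 'joint_vel': array([-0.00196654, -0.00027498,  0.00086206,  0.00113248,  0.0005801 ,
       -0.00020735]), 'effort': array([ 4.26586382e-05, -5.82405210e+01,  2.93300164e+01,  7.00216770e+00,
        1.25412925e-02, -2.31771594e-05]), 'tcp_pos': array([ 0.23890569, -0.63127327,  0.23757868]), 'eef_rot': array([[-3.53938610e-01,  9.35268656e-01,  3.41033384e-05],
       [ 9.35268657e-01,  3.53938609e-01,  2.17838556e-05],
       [ 8.30326921e-06,  3.96059311e-05, -9.99999999e-01]]), 'ft_force': array([ 0.21823736,  0.50980029, -0.01224378]), 'ft_torque': array([0.02099972, 0.03486322, 0.02274672]), 'grip_width': 0.08770567042253893}
```

Run:
```python
import cv2,numpy as np
t=cv2.imread("pics/t0.png");s=cv2.imread("pics/s0.png")
cv2.imwrite("pics/t0c.png",cv2.resize(t[110:350,110:460],None,fx=2.25,fy=2.25,interpolation=cv2.INTER_CUBIC))
cv2.imwrite("pics/s0c.png",cv2.resize(s[120:260,190:390],None,fx=4,fy=4,interpolation=cv2.INTER_CUBIC))
```

```text
(no output)
```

View pics/t0c.png

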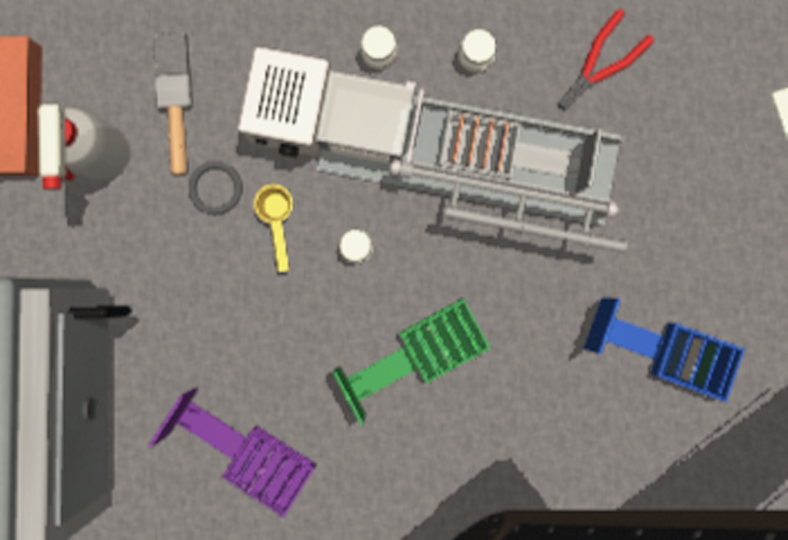

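View pics/s0c.png

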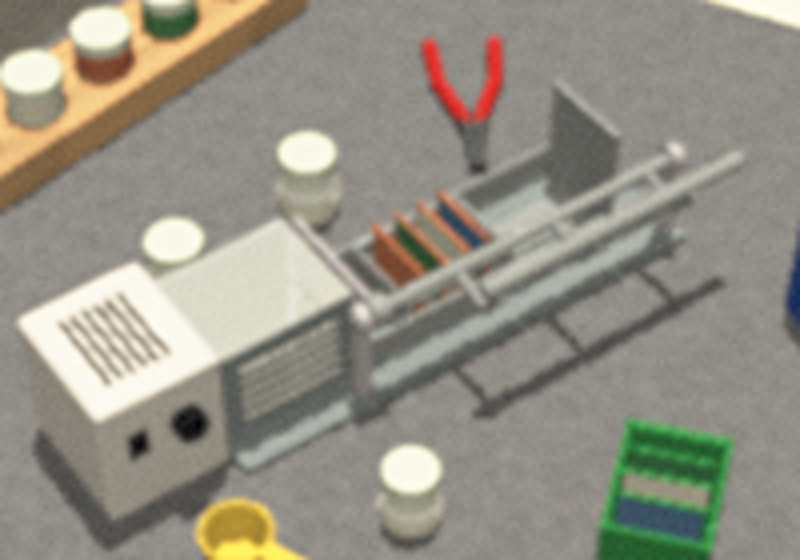

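The steel tray is in the lane at about top-image pixel (338,177). It has a grey end plate and orange, green and blue coated plates. The look-alikes are blue (406,267), green (293,270) and purple (214,313), none of which I want. The crop shows the steel tray sitting between the guides, with the finger bar on the robot side. Next I fit the frame.

```bash
cat > fit.py <<'E'
from h import *
from scipy.optimize import least_squares
from scipy.spatial import cKDTree
c=np.load("c0.npz")
def reg(P): return P[np.isfinite(P).all(-1)&(abs(P[...,0]-.56)<.25)&(P[...,1]>-.2)&(P[...,1]<.45)]
A,B=reg(c["a"]),reg(c["b"])
def bar(P): # coarse: near-side points 85..104 mm high
    d=P[(P[:,2]>.086)&(P[:,2]<.104)&(P[:,1]<.1)]
    return d
for n,P in(("side",A),("top",B)):
    d=bar(P)
    # RANSAC line in xy
    best=None;rng=np.random.default_rng(0)
    for _ in range(500):
        i,j=rng.choice(len(d),2,False);v=d[j,:2]-d[i,:2];L=np.linalg.norm(v)
        if L<.1: continue
        m=abs((d[:,:2]-d[i,:2])@np.array([-v[1],v[0]])/L)<.006
        if best is None or m.sum()>best.sum():best=m
    q=d[best];m0=q.mean(0);v=np.linalg.svd(q-m0)[2][0];v*=np.sign(v[1])
    s=(q-m0)@v
    print(n,len(q),"dir",v.round(4),"ang",np.arctan2(v[1],v[0]).round(4),"ends",(m0+v*s.min()).round(4),(m0+v*s.max()).round(4),"len",np.ptp(s).round(4))
    th=np.arctan2(v[1],v[0]);dy=np.array([np.cos(th),np.sin(th)]);dx=np.array([dy[1],-dy[0]])
    mid=m0[:2]+dy*(s.min()+s.max())/2; O=mid+.092*dx+.155*dy
    print(" origin",O.round(4),"dx",dx.round(4))
    loc=np.c_[(P[:,:2]-O)@dx,(P[:,:2]-O)@dy,P[:,2]]
    def sel(*b):
        m=np.ones(len(loc),bool)
        for k in range(3): m&=(loc[:,k]>b[2*k])&(loc[:,k]<b[2*k+1])
        return loc[m]
    def pr(t,q):
        if len(q): print(" ",t,len(q),"pct5/50/95",np.percentile(q,[3,50,97],axis=0).round(4).tolist())
    pr("airunit",sel(-.1,.1,.09,.25,.09,.11)); pr("roof",sel(-.1,.1,-.02,.14,.079,.088))
    pr("shaft",sel(-.065,-.04,-.22,-.02,.068,.086)); pr("endplate",sel(-.035,.045,-.26,-.1,.062,.1))
    pr("endplate top",sel(-.035,.045,-.26,-.1,.09,.1)); pr("plates",sel(-.035,.035,-.17,-.01,.046,.06))
    pr("guideR",sel(.025,.06,-.3,-.02,.024,.036))
E
python3 fit.py
```

```text
side 299 dir [ 0.2013  0.9795 -0.0018] ang 1.3681 ends [ 0.4446 -0.0837  0.0958] [0.4823 0.1    0.0955] len 0.1875
 origin [0.5848 0.1415] dx [ 0.9795 -0.2013]
  airunit 1172 pct5/50/95 [[-0.0473, 0.12, 0.0924], [-0.004, 0.1612, 0.0979], [0.0464, 0.2001, 0.1019]]
  roof 1006 pct5/50/95 [[-0.0471, 0.0103, 0.0795], [-0.0028, 0.0635, 0.0828], [0.0397, 0.1104, 0.0867]]
  shaft 300 pct5/50/95 [[-0.062, -0.2117, 0.0691], [-0.0521, -0.1192, 0.0757], [-0.0459, -0.0266, 0.0803]]
  endplate 182 pct5/50/95 [[-0.0295, -0.1978, 0.0628], [0.0013, -0.1951, 0.0811], [0.0329, -0.1924, 0.0962]]
  endplate top 46 pct5/50/95 [[-0.0291, -0.1981, 0.0906], [0.0022, -0.1947, 0.0935], [0.0314, -0.1924, 0.0967]]
  plates 183 pct5/50/95 [[-0.0265, -0.098, 0.0466], [0.0013, -0.0628, 0.0523], [0.027, -0.0423, 0.0569]]
  guideR 103 pct5/50/95 [[0.0261, -0.1946, 0.0242], [0.0394, -0.133, 0.0293], [0.0439, -0.0241, 0.0345]]
top 344 dir [2.030e-01 9.792e-01 5.000e-04] ang 1.3664 ends [ 0.444  -0.0847  0.0959] [0.4824 0.1005 0.096 ] len 0.1891
 origin [0.5847 0.141 ] dx [ 0.9792 -0.203 ]
  airunit 1300 pct5/50/95 [[-0.0474, 0.117, 0.093], [-0.0022, 0.1569, 0.0974], [0.0443, 0.1969, 0.1015]]
  roof 1170 pct5/50/95 [[-0.0405, 0.0151, 0.0794], [-0.0027, 0.0628, 0.0826], [0.0366, 0.1115, 0.0863]]
  shaft 332 pct5/50/95 [[-0.0607, -0.2125, 0.0698], [-0.0526, -0.1218, 0.0754], [-0.0473, -0.0263, 0.0802]]
  endplate 97 pct5/50/95 [[-0.0318, -0.1991, 0.0651], [-0.0003, -0.1958, 0.0891], [0.0301, -0.1947, 0.097]]
  endplate top 43 pct5/50/95 [[-0.0285, -0.199, 0.0904], [-0.0034, -0.197, 0.0935], [0.0297, -0.1954, 0.0978]]
  plates 120 pct5/50/95 [[-0.028, -0.099, 0.0476], [-0.0018, -0.0786, 0.0529], [0.0237, -0.0442, 0.0567]]
  guideR 129 pct5/50/95 [[0.0296, -0.2298, 0.0244], [0.0375, -0.1186, 0.0292], [0.0399, -0.0263, 0.0353]]
```

Emit:
{"op": "apply_moves", "data": {"plan": [{"linear": [0,0,0],"rotation": [0,0,-7.2],"fingers": 0.074},{"linear": [0,0,0],"rotation": [0,0,-7.2],"fingers": 0.074},{"linear": [0,0,0],"rotation": [0,0,-7.2],"fingers": 0.074},{"linear": [0,0,0],"rotation": [0,0,-7.2],"fingers": 0.074},{"linear": [0,0,0],"rotation": [0,0,-7.2],"fingers": 0.074},{"linear": [0,0,0],"rotation": [0,0,-7.2],"fingers": 0.074},{"linear": [0,0,0],"rotation": [0,0,-7.2],"fingers": 0.074},{"linear": [0,0,0],"rotation": [0,0,-7.2],"fingers": 0.074},{"linear": [-0.0105,0.0464,0],"rotation": [0,0,0],"fingers": 0.074},{"linear": [-0.0105,0.0464,0],"rotation": [0,0,0],"fingers": 0.074},{"linear": [-0.0105,0.0464,0],"rotation": [0,0,0],"fingers": 0.074},{"linear": [-0.0105,0.0464,0],"rotation": [0,0,0],"fingers": 0.074}], "force": 30}}

```text
t: 2.3
tcp_pos: [0.3179, -0.4565, 0.2375]
eef_rot: [[-0.979, 0.203, 0.0], [0.203, 0.979, -0.0], [-0.0, -0.0, -1.0]]
ft_force: [1.6, 0.3, 0.0]
grip_width: 0.0744
```

Emit:
{"op": "apply_moves", "data": {"plan": [{"linear": [-0.0105,0.0464,0],"rotation": [0,0,0],"fingers": 0.074},{"linear": [-0.0105,0.0464,0],"rotation": [0,0,0],"fingers": 0.074},{"linear": [-0.0105,0.0464,0],"rotation": [0,0,0],"fingers": 0.074},{"linear": [-0.0105,0.0464,0],"rotation": [0,0,0],"fingers": 0.074},{"linear": [-0.0105,0.0464,0],"rotation": [0,0,0],"fingers": 0.074},{"linear": [-0.0105,0.0464,0],"rotation": [0,0,0],"fingers": 0.074},{"linear": [-0.0105,0.0464,0],"rotation": [0,0,0],"fingers": 0.074},{"linear": [-0.0105,0.0464,0],"rotation": [0,0,0],"fingers": 0.074},{"linear": [-0.0105,0.0464,0],"rotation": [0,0,0],"fingers": 0.074},{"linear": [0,0,0],"rotation": [0,0,0],"fingers": 0.074}]}}

```text
t: 3.3
tcp_pos: [0.4967, -0.0641, 0.2377]
eef_rot: [[-0.98, 0.198, 0.001], [0.198, 0.98, 0.0], [-0.001, 0.001, -1.0]]
ft_force: [-1.5, -0.1, -0.5]
grip_width: 0.0742
```

Emit:
{"op": "apply_moves", "data": {"plan": [{"linear": [0,0,0.03],"rotation": [0,0,0],"fingers": 0.074},{"linear": [0,0,0.03],"rotation": [0,0,0],"fingers": 0.074},{"linear": [0,0,0.03],"rotation": [0,0,0],"fingers": 0.074},{"linear": [0,0,0.022],"rotation": [0,0,0],"fingers": 0.074},{"linear": [0,0,0],"rotation": [0,0,0],"fingers": 0.074},{"linear": [0,0,0],"rotation": [0,0,0],"fingers": 0.074}]}}

```text
t: 3.9
tcp_pos: [0.4948, -0.0685, 0.1261]
eef_rot: [[-0.979, 0.202, -0.0], [0.202, 0.979, -0.0], [0.0, -0.001, -1.0]]
ft_force: [0.4, -0.8, 0.8]
grip_width: 0.0744
```

```bash
cat >> h.py <<'E'
th=np.arctan2(-.202,.979);DX=np.array([np.cos(th),np.sin(th)]);DY=np.array([-DX[1],DX[0]]);O=np.array([.5865,.150])
def loc(w): d=w[...,:2]-O; return np.stack([d@DX,d@DY,w[...,2]],-1)
def rep():
    s=bot.get_state();print("t",s["t"],"tcp local",loc(s["tcp_pos"]).round(4),"F",s["ft_force"].round(1),"fl",(s["ft_force"][:2]@DX).round(1),(s["ft_force"][:2]@DY).round(1),"yaw err",(np.arctan2(-s["eef_rot"][1,0],-s["eef_rot"][0,0])-th).round(4),"w",s["grip_width"].round(4))
def look(n,box,f):
    out=[]
    a=bot.capture("side");x0,y0,x1,y1=box
    save(n,cv2.resize(a["img"][y0:y1,x0:x1],None,fx=f,fy=f,interpolation=cv2.INTER_CUBIC)); return a
E
python3 - <<'E'
from h import *
rep()
look("s1.png",(240,60,400,210),3.9)
b=bot.capture("top");save("t1.png",cv2.resize(b["img"][130:250,270:430],None,fx=4,fy=4,interpolation=cv2.INTER_CUBIC))
E
```

```text
Traceback (most recent call last):
  File "h.py", line 13, in rep
    s=bot.get_state();print("t",s["t"],"tcp local",loc(s["tcp_pos"]).round(4),"F",s["ft_force"].round(1),"fl",(s["ft_force"][:2]@DX).round(1),(s["ft_force"][:2]@DY).round(1),"yaw err",(np.arctan2(-s["eef_rot"][1,0],-s["eef_rot"][0,0])-th).round(4),"w",s["grip_width"].round(4))
                                                                                                                                                                                                                                                            ^^^^^^^^^^^^^^^^^^^^^
AttributeError: 'float' object has no attribute 'round'
```

```bash
sed -i 's/s\["grip_width"\].round(4)/round(s["grip_width"],4)/' h.py
python3 - <<'E'
from h import *
rep()
look("s1.png",(240,60,400,210),3.9)
b=bot.capture("top");save("t1.png",cv2.resize(b["img"][130:250,270:430],None,fx=4,fy=4,interpolation=cv2.INTER_CUBIC))
E
```

```text
t 3.9 tcp local [-0.0456 -0.2325  0.1261] F [ 0.4 -0.8  0.8] fl 0.6 -0.7 yaw err -0.0001 w 0.0744
```

View pics/s1.png

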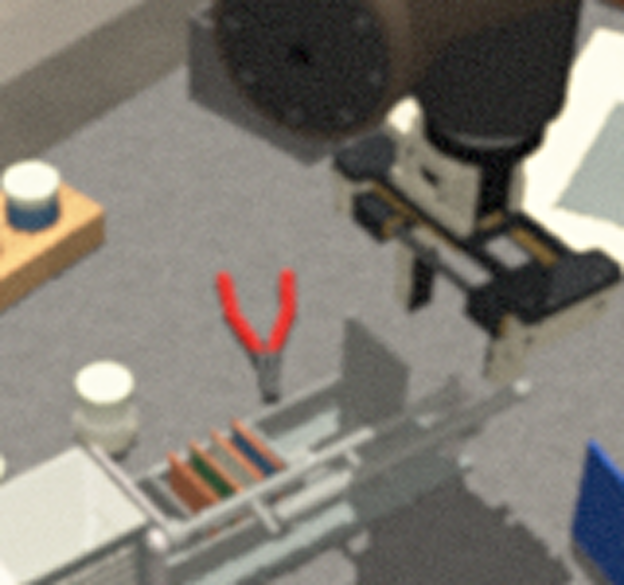

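Picture 3: finger A (pixel 500,360) hangs above the rear part of the bar. Finger B (415,290) is behind the end plate (375,365). I check the tip positions by depth.

Run:
```python
from h import *
for n in("side","top"):
    w=loc(pts(bot.capture(n))).reshape(-1,3)
    def pr(t,x0,x1,y0,y1,z0,z1):
        m=(w[:,0]>x0)&(w[:,0]<x1)&(w[:,1]>y0)&(w[:,1]<y1)&(w[:,2]>z0)&(w[:,2]<z1);q=w[m]
        if len(q)>2:print(n,t,len(q),np.percentile(q,[3,50,97],axis=0).round(4).tolist())
    pr("A",-.13,-.06,-.27,-.2,.112,.14);pr("B",-.03,.04,-.27,-.2,.108,.14)
    pr("plate",-.04,.04,-.23,-.18,.06,.1);pr("bar",-.105,-.075,-.21,-.05,.085,.104)
```

```text
side A 60 [[-0.0996, -0.2419, 0.1189], [-0.0951, -0.2233, 0.1304], [-0.0822, -0.2184, 0.1387]]
side B 68 [[-0.0096, -0.241, 0.1153], [-0.0058, -0.2253, 0.1292], [0.0066, -0.2188, 0.1385]]
side plate 190 [[-0.0296, -0.2076, 0.0614], [0.0001, -0.204, 0.0799], [0.0342, -0.2011, 0.095]]
side bar 284 [[-0.0972, -0.2063, 0.0885], [-0.0923, -0.1262, 0.096], [-0.0852, -0.0549, 0.1003]]
```

Emit:
{"op": "apply_moves", "data": {"plan": [{"linear": [0.002,0,0.009],"rotation": [0,0,0],"fingers": 0.074},{"linear": [0,0,0.007],"rotation": [0,0,0],"fingers": 0.074},{"linear": [0,0,0.005],"rotation": [0,0,0],"fingers": 0.074},{"linear": [0,0,0.005],"rotation": [0,0,0],"fingers": 0.074},{"linear": [0,0,0.005],"rotation": [0,0,0],"fingers": 0.074},{"linear": [0,0,0.005],"rotation": [0,0,0],"fingers": 0.074},{"linear": [0,0,0.005],"rotation": [0,0,0],"fingers": 0.074},{"linear": [0,0,0.005],"rotation": [0,0,0],"fingers": 0.074},{"linear": [0,0,0.005],"rotation": [0,0,0],"fingers": 0.074},{"linear": [0,0,0.005],"rotation": [0,0,0],"fingers": 0.074},{"linear": [0,0,0],"rotation": [0,0,0],"fingers": 0.074},{"linear": [0,0,0],"rotation": [0,0,0],"fingers": 0.074}]}}

```text
t: 5.3
tcp_pos: [0.4931, -0.068, 0.0697]
eef_rot: [[-0.979, 0.202, 0.001], [0.202, 0.979, -0.0], [-0.001, -0.0, -1.0]]
ft_force: [-0.1, -3.7, 4.0]
grip_width: 0.074
```

Run:
```python
from h import *
rep()
look("s2.png",(230,80,390,220),4)
```

```text
t 5.3 tcp local [-0.0474 -0.2324  0.0697] F [-0.1 -3.7  4. ] fl 0.7 -3.7 yaw err 0.0002 w 0.074
```

View pics/s2.png

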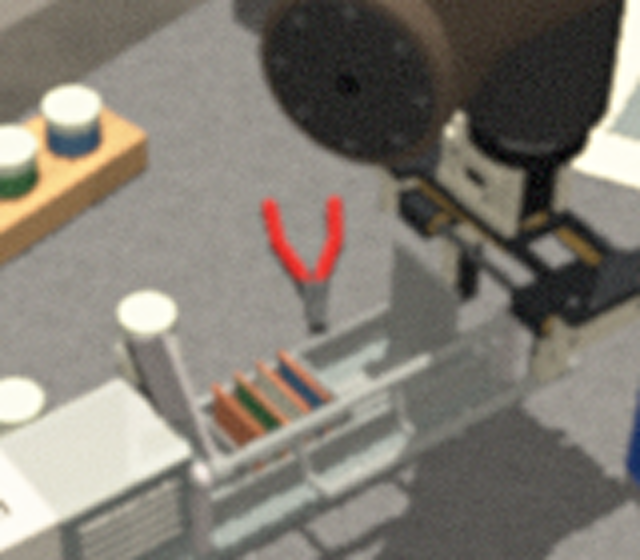

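Picture 4: the gate leaf is swung up (pixel 165,370) and the bar is held down by finger A. The plates are clear. I press 1.5 mm further, then push.

Emit:
{"op": "apply_moves", "data": {"plan": [{"linear": [0,0,0.0015],"rotation": [0,0,0],"fingers": 0.074},{"linear": [0,0.002,0],"rotation": [0,0,0],"fingers": 0.074},{"linear": [0,0.004,0],"rotation": [0,0,0],"fingers": 0.074},{"linear": [0,0.004,0],"rotation": [0,0,0],"fingers": 0.074},{"linear": [0,0,0],"rotation": [0,0,0],"fingers": 0.074},{"linear": [0,0,0],"rotation": [0,0,0],"fingers": 0.074}]}}

```text
t: 5.95
tcp_pos: [0.4959, -0.0577, 0.0688]
eef_rot: [[-0.979, 0.202, 0.002], [0.202, 0.979, 0.0], [-0.002, 0.001, -1.0]]
ft_force: [-0.1, -2.7, 5.2]
grip_width: 0.0738
```

```bash
python3 -c "
from h import *
rep()"
```

```text
t 5.95 tcp local [-0.0468 -0.2217  0.0688] F [-0.1 -2.7  5.2] fl 0.4 -2.7 yaw err 0.0002 w 0.0738
```

Emit:
{"op": "apply_moves", "data": {"plan": [{"linear": [0,0.006,0],"rotation": [0,0,0],"fingers": 0.074},{"linear": [0,0.006,0],"rotation": [0,0,0],"fingers": 0.074},{"linear": [0,0.006,0],"rotation": [0,0,0],"fingers": 0.074},{"linear": [0,0.006,0],"rotation": [0,0,0],"fingers": 0.074},{"linear": [0,0.006,0],"rotation": [0,0,0],"fingers": 0.074},{"linear": [0,0.006,0],"rotation": [0,0,0],"fingers": 0.074}]}}

```text
t: 6.55
tcp_pos: [0.5022, -0.0237, 0.0689]
eef_rot: [[-0.979, 0.202, 0.0], [0.202, 0.979, -0.001], [-0.001, -0.001, -1.0]]
ft_force: [-0.7, -10.5, 8.6]
grip_width: 0.0741
```

Run:
```python
from h import *
rep()
look("s3.png",(230,80,390,220),4)
```

```text
t 6.55 tcp local [-0.0475 -0.1871  0.0689] F [ -0.7 -10.5   8.6] fl 1.5 -10.4 yaw err -0.0004 w 0.0741
```

View pics/s3.png

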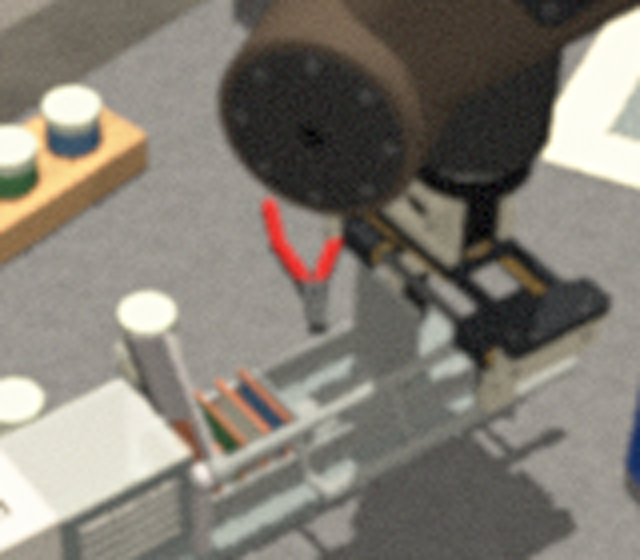

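Picture 5: the tray moves with finger B. Its first plate (190,430) is just entering under the raised gate (170,370) without contact. I continue.

Emit:
{"op": "apply_moves", "data": {"plan": [{"linear": [0,0.006,0],"rotation": [0,0,0],"fingers": 0.074},{"linear": [0,0.006,0],"rotation": [0,0,0],"fingers": 0.074},{"linear": [0,0.006,0],"rotation": [0,0,0],"fingers": 0.074},{"linear": [0,0.006,0],"rotation": [0,0,0],"fingers": 0.074},{"linear": [0,0.006,0],"rotation": [0,0,0],"fingers": 0.074},{"linear": [0,0.006,0],"rotation": [0,0,0],"fingers": 0.074},{"linear": [0,0.006,0],"rotation": [0,0,0],"fingers": 0.074},{"linear": [0,0.006,0],"rotation": [0,0,0],"fingers": 0.074},{"linear": [0,0.006,0],"rotation": [0,0,0],"fingers": 0.074},{"linear": [0,0.006,0],"rotation": [0,0,0],"fingers": 0.074},{"linear": [0,0.006,0],"rotation": [0,0,0],"fingers": 0.074},{"linear": [0,0.006,0],"rotation": [0,0,0],"fingers": 0.074}]}}

```text
t: 7.8
tcp_pos: [0.5164, 0.0464, 0.0689]
eef_rot: [[-0.979, 0.203, -0.0], [0.203, 0.979, -0.002], [-0.0, -0.002, -1.0]]
ft_force: [-1.0, -11.1, 11.0]
grip_width: 0.0743
```

Run:
```python
from h import *
rep()
look("s4.png",(210,80,370,220),4)
```

```text
t 7.8 tcp local [-0.0477 -0.1156  0.0689] F [ -1.  -11.1  11. ] fl 1.3 -11.1 yaw err -0.0008 w 0.0743
```

View pics/s4.png

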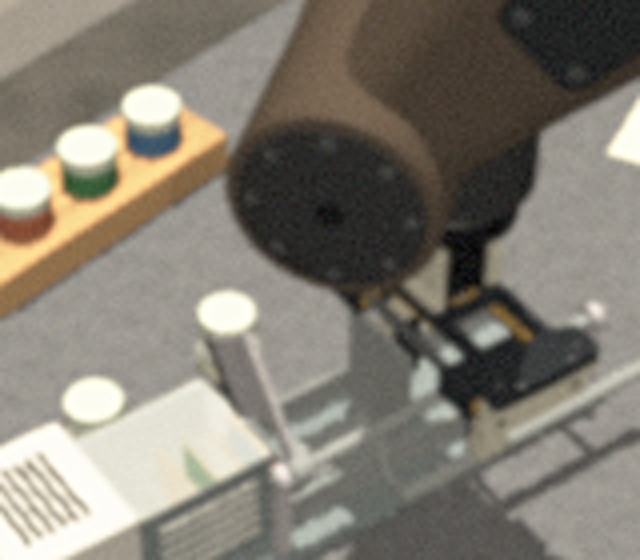

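Picture 6: the plates are inside the box (190,460 through the roof) and the gate is still up. About 36 mm remain.

Emit:
{"op": "apply_moves", "data": {"plan": [{"linear": [0,0.006,0],"rotation": [0,0,0],"fingers": 0.074},{"linear": [0,0.006,0],"rotation": [0,0,0],"fingers": 0.074},{"linear": [0,0.006,0],"rotation": [0,0,0],"fingers": 0.074},{"linear": [0,0.006,0],"rotation": [0,0,0],"fingers": 0.074},{"linear": [0,0.005,0],"rotation": [0,0,0],"fingers": 0.074},{"linear": [0,0,0],"rotation": [0,0,0],"fingers": 0.074}]}}

```text
t: 8.45
tcp_pos: [0.5224, 0.0754, 0.0687]
eef_rot: [[-0.979, 0.203, -0.0], [0.203, 0.979, -0.001], [-0.0, -0.001, -1.0]]
ft_force: [-1.1, -7.4, 9.4]
grip_width: 0.074
```

Emit:
{"op": "apply_moves", "data": {"plan": [{"linear": [0,0.002,0],"rotation": [0,0,0],"fingers": 0.074},{"linear": [0,0.0015,0],"rotation": [0,0,0],"fingers": 0.074},{"linear": [0,0,0],"rotation": [0,0,0],"fingers": 0.074}]}}

```text
t: 8.75
tcp_pos: [0.5229, 0.0782, 0.0688]
eef_rot: [[-0.979, 0.203, -0.0], [0.203, 0.979, -0.002], [0.0, -0.002, -1.0]]
ft_force: [-0.6, -10.3, 10.0]
grip_width: 0.0742
```

```bash
cat > m.py <<'E'
from h import *
rep()
for n in("side","top"):
    p=bot.capture(n);w=loc(pts(p)).reshape(-1,3)
    def pr(t,x0,x1,y0,y1,z0,z1):
        m=(w[:,0]>x0)&(w[:,0]<x1)&(w[:,1]>y0)&(w[:,1]<y1)&(w[:,2]>z0)&(w[:,2]<z1);q=w[m]
        if len(q)>2:print(n,t,len(q),np.percentile(q,[3,50,97],axis=0).round(4).tolist())
    pr("plate",-.04,.04,-.11,-.045,.06,.1);pr("gate",-.045,.1,-.02,.006,.09,.165);pr("gate low",-.03,.04,-.02,.006,.03,.08)
    pr("bar",-.105,-.075,-.25,-.05,.045,.104)
E
python3 m.py
```

```text
t 8.75 tcp local [-0.0478 -0.0832  0.0688] F [ -0.6 -10.3  10. ] fl 1.5 -10.2 yaw err -0.0006 w 0.0742
side plate 203 [[-0.0311, -0.0889, 0.0615], [-0.0064, -0.0682, 0.0805], [0.0302, -0.0659, 0.0974]]
side gate 234 [[-0.038, -0.0029, 0.0926], [0.0015, 0.0005, 0.1121], [0.0398, 0.0027, 0.1429]]
side gate low 11 [[0.0013, -0.0013, 0.0699], [0.0132, 0.0004, 0.0774], [0.0185, 0.002, 0.0797]]
side bar 314 [[-0.1003, -0.2436, 0.0491], [-0.0927, -0.1434, 0.0569], [-0.0853, -0.0544, 0.0765]]
top gate 42 [[-0.0048, -0.0055, 0.0971], [0.0241, -0.0025, 0.1253], [0.0428, 0.0007, 0.147]]
top gate low 5 [[0.0098, -0.0137, 0.033], [0.0111, -0.0049, 0.072], [0.0374, 0.0, 0.0788]]
top bar 222 [[-0.0973, -0.2443, 0.0473], [-0.0918, -0.1892, 0.056], [-0.0805, -0.1356, 0.061]]
```

Emit:
{"op": "apply_moves", "data": {"plan": [{"linear": [0,0.001,0],"rotation": [0,0,0],"fingers": 0.074},{"linear": [0,0.001,0],"rotation": [0,0,0],"fingers": 0.074},{"linear": [0,0,0],"rotation": [0,0,0],"fingers": 0.074}]}}

```text
t: 9.15
tcp_pos: [0.5232, 0.0799, 0.0688]
eef_rot: [[-0.979, 0.203, -0.001], [0.203, 0.979, -0.002], [0.0, -0.002, -1.0]]
ft_force: [-1.1, -12.0, 10.4]
grip_width: 0.0742
```

Emit:
{"op": "apply_moves", "data": {"plan": [{"linear": [0,0.001,0],"rotation": [0,0,0],"fingers": 0.074},{"linear": [0,0.001,0],"rotation": [0,0,0],"fingers": 0.074},{"linear": [0,0,0],"rotation": [0,0,0],"fingers": 0.074}]}}

```text
t: 9.45
tcp_pos: [0.5231, 0.0804, 0.0688]
eef_rot: [[-0.979, 0.204, -0.002], [0.204, 0.979, -0.004], [0.001, -0.004, -1.0]]
ft_force: [-0.1, -19.3, 12.9]
grip_width: 0.0741
```

The push force jumped to 19 N with almost no advance, so the tray is at the wall. I back off the plate with the bar still held, then check.

Emit:
{"op": "apply_moves", "data": {"plan": [{"linear": [0,0,0],"rotation": [0,0,0],"fingers": 0.074},{"linear": [0,-0.003,0],"rotation": [0,0,0],"fingers": 0.074},{"linear": [0,-0.005,0],"rotation": [0,0,0],"fingers": 0.074},{"linear": [0,-0.004,0],"rotation": [0,0,0],"fingers": 0.074},{"linear": [0,0,0],"rotation": [0,0,0],"fingers": 0.074}]}}

```text
t: 9.95
tcp_pos: [0.5226, 0.0724, 0.0687]
eef_rot: [[-0.979, 0.202, 0.003], [0.202, 0.979, 0.001], [-0.002, 0.002, -1.0]]
ft_force: [2.1, 1.1, 4.5]
grip_width: 0.074
```

```bash
python3 m.py
```

```text
t 9.95 tcp local [-0.0469 -0.0889  0.0687] F [2.1 1.1 4.5] fl 1.9 1.5 yaw err -0.0 w 0.074
side plate 240 [[-0.03, -0.0933, 0.0613], [-0.0042, -0.0668, 0.082], [0.0343, -0.064, 0.097]]
side gate 235 [[-0.0371, -0.0024, 0.092], [-0.0003, 0.0004, 0.112], [0.0396, 0.0025, 0.1426]]
side gate low 12 [[0.0032, -0.0011, 0.0698], [0.0149, -0.0005, 0.0759], [0.0204, 0.0022, 0.079]]
side bar 317 [[-0.0991, -0.2428, 0.0497], [-0.0924, -0.1385, 0.0566], [-0.0847, -0.0551, 0.0757]]
top gate 45 [[-0.0091, -0.0054, 0.1005], [0.019, -0.0025, 0.1297], [0.043, 0.0003, 0.1471]]
top gate low 4 [[0.0073, -0.0054, 0.0679], [0.0107, -0.0047, 0.071], [0.0116, 0.0002, 0.0788]]
top bar 206 [[-0.0972, -0.2456, 0.0464], [-0.092, -0.1936, 0.0565], [-0.0806, -0.1402, 0.0611]]
```

Emit:
{"op": "apply_moves", "data": {"plan": [{"linear": [0,0,-0.004],"rotation": [0,0,0],"fingers": 0.074},{"linear": [0,0,-0.005],"rotation": [0,0,0],"fingers": 0.074},{"linear": [0,0,-0.005],"rotation": [0,0,0],"fingers": 0.074},{"linear": [0,0,-0.005],"rotation": [0,0,0],"fingers": 0.074},{"linear": [0,0,-0.005],"rotation": [0,0,0],"fingers": 0.074},{"linear": [0,0,-0.005],"rotation": [0,0,0],"fingers": 0.074},{"linear": [0,0,-0.005],"rotation": [0,0,0],"fingers": 0.074},{"linear": [0,0,-0.005],"rotation": [0,0,0],"fingers": 0.074},{"linear": [0,0,-0.01],"rotation": [0,0,0],"fingers": 0.074},{"linear": [0,0,-0.02],"rotation": [0,0,0],"fingers": 0.074},{"linear": [0,0,-0.04],"rotation": [0,0,0],"fingers": 0.074},{"linear": [0,0,-0.04],"rotation": [0,0,0],"fingers": 0.074}]}}

```text
t: 11.25
tcp_pos: [0.5206, 0.0714, 0.2182]
eef_rot: [[-0.979, 0.202, -0.002], [0.202, 0.979, -0.001], [0.002, -0.001, -1.0]]
ft_force: [2.0, 0.6, 0.6]
grip_width: 0.0742
```

Emit:
{"op": "apply_moves", "data": {"plan": [{"linear": [0,-0.03,-0.02],"rotation": [0,0,0],"fingers": 0.074},{"linear": [0,-0.04,0],"rotation": [0,0,0],"fingers": 0.074},{"linear": [0,-0.04,0],"rotation": [0,0,0],"fingers": 0.074},{"linear": [0,-0.04,0],"rotation": [0,0,0],"fingers": 0.074},{"linear": [0,-0.04,0],"rotation": [0,0,0],"fingers": 0.074},{"linear": [0,0,0],"rotation": [0,0,0],"fingers": 0.074},{"linear": [0,0,0],"rotation": [0,0,0],"fingers": 0.074},{"linear": [0,0,0],"rotation": [0,0,0],"fingers": 0.074}]}}

```text
t: 12.05
tcp_pos: [0.483, -0.1139, 0.2372]
eef_rot: [[-0.979, 0.202, 0.0], [0.202, 0.979, 0.0], [0.0, 0.0, -1.0]]
ft_force: [-0.8, -0.2, 0.8]
grip_width: 0.0742
```

```bash
python3 m.py; python3 -c "
from h import *
look('s5.png',(190,110,390,260),4)"
```

```text
t 12.05 tcp local [-0.048  -0.2794  0.2372] F [-0.8 -0.2  0.8] fl -0.8 -0.4 yaw err -0.0002 w 0.0742
side plate 178 [[-0.0304, -0.0693, 0.0612], [0.0011, -0.0663, 0.0815], [0.0341, -0.0636, 0.096]]
side gate low 61 [[-0.0276, -0.004, 0.0685], [0.0023, -0.0, 0.0756], [0.0363, 0.0024, 0.0794]]
side bar 393 [[-0.0967, -0.2415, 0.0687], [-0.0921, -0.1412, 0.0954], [-0.0831, -0.0568, 0.1004]]
top plate 32 [[-0.0025, -0.0706, 0.061], [0.0138, -0.0682, 0.0924], [0.0295, -0.067, 0.0975]]
top gate low 43 [[-0.0276, -0.0159, 0.032], [0.0079, -0.0025, 0.0761], [0.0379, -0.0009, 0.0797]]
```

View pics/s5.png

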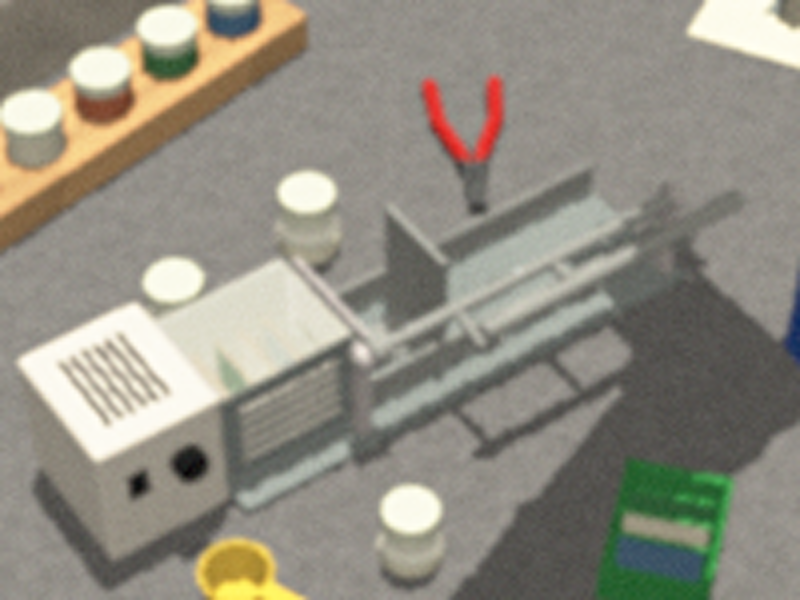

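Picture 7: the tray is home with its end plate at (420,260). The bar is back up, the gate is shut, the bystanders are in place and the hand is away.

```bash
python3 -c "
from station import bot
print(bot.job_done())"
```

```text
the job is handed in; nothing more can be done
None
```

The tray is in the drying box against the end wall and the gate is shut behind it. I handed the job in at about t = 12 s; `bot.job_done()` gave no verdict.

**What I did:** one finger held the bar down, with its tip at about 58 mm, which puts the gate near 0.9 rad. The other finger pushed the steel tray by its end plate until the push force jumped from about 12 to 19 N with only about 0.5 mm of advance. I then backed off the plate, let the bar rise and moved the hand away.

**Last checks:**
- **Tray:** by depth, the end plate's rear face is at about y = -70 mm, which is the home position, to within the roughly 2 mm calibration.
- **Gate:** the bar is back at its starting height (95 mm median, against 96 mm before). The gate angle itself was inferred from the bar and the depth points, not read directly.
- **Robot:** the hand was more than 12 cm above the bench and touching nothing, with force readings at noise level (about 1 N).
- **Other things on the bench:** the last picture shows the jars and pliers where they were. The spray, brush, trivet and most of the sifter were outside that crop; the hand never went near them.

One reading I did not explain: about 3 N along the lane before finger B reached the tray. It had no visible effect and was gone once I backed off.

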